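Lock away the official stamps at the number-plate desk

TASK

Closing time at the number-plate desk: press the spring catch on the grey seal box so that its lid swings open, and while it is open test the lid alarm switch by pressing its roller lever just until it clicks, pushing it no further, and letting it spring back. Stand every hand stamp that is out on the desk upright in the stamp compartment and shut the lid until the catch snaps home. Leave the other things on the desk where they are.

Things in the scene. Friction and masses are not known exactly. Their poses are not given: they have to be found in the camera images.
- box: the seal box: grey steel strong box fixed to the desk, 270 mm along its x, 200 along its y, 90 high without the lid, walls 4 mm. Origin: centre of its underside; z up. The catch is on its front, its own -y side; the lid is hinged along its rear (+y) top edge. A low fence at x -64 mm (top 34 mm above the desk) parts the alarm switch's narrow end (-x) from the stamp compartment
- bay (a point): centre of the floor of the stamp compartment, lined with grey felt: 193 mm along the box's x by 192 mm along its y (box x -62 to +131 mm, y -96 to +96 mm), floor 4 mm above the desk, walls up to 90 mm above the desk, the fence side only 34 mm
- lid (a joint): lid angle, rad: 0 shut, 1.75 fully open (100 degrees). Steel tray lid, 278 by 208 mm with a 24 mm skirt. Once the catch lets go, springs swing it fully open in about 2 s and hold it. 1 to 3 N near its front edge moves it towards shut; the last 10 mm at the edge take 8 to 12 N, until the catch snaps over its lip (it can go 2 mm below shut); then it stays within 0.01 rad
- lid_hinge (a point): middle of the lid's hinge axis, 92 mm above the desk; the axis runs along the box's x. The shut lid's flat upper (outer) face is 26 mm above it
- lid_edge (a point): middle of the lid's front upper edge, on its outer face, 204 mm from the hinge axis; moves with the lid. Lid shut: 118 mm above the desk; fully open: about 290 mm, its outer face then looking to the box's +y
- catch (a joint): angle of the steel spring catch in the middle of the box front, rad: 0 at rest, its hook over the lid's lip when shut; grows as its pad is pressed down, stop at 0.2. At 0.1 to 0.12 (pad down 3 to 4 mm, about 4 N) it lets go of the lid; it springs back when released
- catch_pad (a point): pressing point on top of the catch's ribbed steel pad, 72 mm above the desk and 138 mm before the box's centre (box -y); the pad is 46 mm along the box's x by 36 mm. The catch's hook rises 36 mm above the pad, 23 mm behind this point
- switch (a joint): angle of the switch's roller lever, rad: 0 free. It clicks at 0.10 (roller pushed down 4 mm, about 4 N) and is overtravelled, which bends it, beyond 0.20 (8 mm, about 7 N); the spring stiffens steadily, 0.8 N per mm. A rubber buffer in the lid holds it at about 0.12 while the lid is shut
- roller_top (a point): top of the small white roller (11 mm across, 10 mm wide) at the free end of the sprung steel lever of the black lid alarm switch (box x -98 mm, y +20 mm); moves with the lever, covered while the lid is shut. With the lid open it stands 102 mm above the desk, 12 mm above the box's rim; press it straight down
- stamp1: official hand stamp, round foot 42 mm across, 14 mm high, brass, with a turned light-wood handle: straight grip 26 mm across from 38 to 62 mm above its underside, neck below it, 70 mm high in all; 100 g, give or take. Origin at the centre of its underside, z up along the handle. None: not there this time
- stamp2: official hand stamp, round foot 42 mm across, 14 mm high, brass, with a turned medium brown-wood handle: straight grip 26 mm across from 38 to 62 mm above its underside, neck below it, 70 mm high in all; 100 g, give or take. Origin at the centre of its underside, z up along the handle. None: not there this time
- stamp3: official hand stamp, rectangular foot 48 mm (its x) by 28 mm (its y), 14 mm high, brass, with a turned light-wood handle: straight grip 26 mm across from 38 to 62 mm above its underside, neck below it, 70 mm high in all; 100 g, give or take. Origin at the centre of its underside, z up along the handle. None: not there this time
- stamp4: official hand stamp, rectangular foot 48 mm (its x) by 28 mm (its y), 14 mm high, brass, with a turned medium brown-wood handle: straight grip 26 mm across from 38 to 62 mm above its underside, neck below it, 70 mm high in all; 100 g, give or take. Origin at the centre of its underside, z up along the handle. None: not there this time
- stamp5: official hand stamp, round foot 36 mm across, 14 mm high, brass, with a turned dark-wood handle: straight grip 26 mm across from 38 to 62 mm above its underside, neck below it, 70 mm high in all; 100 g, give or take. Origin at the centre of its underside, z up along the handle. None: not there this time
- inkpad: ink pad in a flat steel tin, 72 by 102 by 17 mm, origin under its centre; leave it
- screwbox: small carton of screws, 45 by 55 by 28 mm, origin under its centre; leave it
- stapler: black stapler, 150 mm long, 45 mm high, origin under its centre; leave it
- mug: white mug, 80 mm across, 95 mm high, origin under its centre; leave it
- tape: roll of tape lying flat, 90 mm across, 48 mm high, origin under its centre; leave it
- driver: screwdriver, 210 mm long, lying; leave it
There are look-alikes about, which are no part of the job. Leave any pink or purple look-alike of the stamp2 alone.

How it is judged:
By the outcome, as a careful person would: the job done as asked, in the order asked, and still so for the second after the job is handed in, with the robot touching nothing.
Of stamp1, stamp2, stamp3, stamp4, stamp5 only 3 to 5 are there at a start; the rules pass over those that are not, and their reading is None.
At some moment in a run one of stamp1, stamp2, stamp3, stamp4, stamp5 may be knocked a few centimetres aside while the robot is not near it.
It also fails if it takes over 210 s, if anything falls off the work surface, if the arm or the gripper's body presses on something with over 40 N, if the wrist force passes 120 N, or if a joint passes its speed limit or range.

ROBOT

A 6-joint arm with a two-finger parallel gripper is mounted at the origin on the work surface. World frame = base frame: x ahead of the robot, y to its left, z up, the work surface at z = 0. Lengths are in m, angles in rad, forces in N, time in s.
With the tool pointing down it reaches from about 0.325 to 0.925 m from the base axis. Payload 3.1 kg.
Tool frame: the origin (TCP) lies on the centre line of the jaws, within the pads' length; the fingertips stand 11 mm ahead of it and the grasp point (between the pads) lies 8 mm behind it; z points along the fingers, y is the line along which they close (so a half turn about z gives the same grasp; the last joint's range is limited). The gripper opens to 85 mm and grips with 20 to 120 N. Pads are 22 mm wide; open, the fingers measure 114 mm over their backs; the gripper's body (76 mm by 85 mm) begins 54 mm behind the grasp point. The pads swing forward as they close: fully open they stand 13 mm farther back than shut.
Start: joints at [-1.289, 0.217, 1.613, -0, 1.311, -0.112], TCP at [0.24, -0.577, 0.242] pointing down, gripper open.
Joint ranges: [-2.75, 2.75], [-0.78, 2.1], [0.31, 2.55], [-1.13, 4.27], [0.13, 2.63], [-2.58, 2.58]. Speed limits (rad/s): [2.79, 2.79, 3.14, 3.14, 3.14, 3.14].

INTERFACE

Orientations are given as a rotation vector (axis times angle).
In Python, from plant import ctrl, kin, optics, sensors gives the robot as it stands. Calls block until the motion is done:
- ctrl.move_ptp(position, orientation): joint-space move of the TCP to a pose.
- ctrl.servo_line(position, rotation=None, feed=0.15): straight line of the TCP; rotation=None keeps the orientation; feed is the mean speed in m/s.
- ctrl.set_joints(angles): joint-space move.
- ctrl.command_gripper(opening, force=None): opening from 0.0 (shut) to 1.0 (fully open); force is the grip in N (None keeps the last); returns when the fingers have stopped.
- ctrl.pause(seconds).
- kin.inverse_kinematics(position, orientation): joint angles nearest the present ones, or None.
- optics.capture(name): name is "side" or "top"; returns the picture (400x640x3 uint8, blue, green, red); there is no depth.
- optics.calibration(name): a dict with "camera_matrix" (3x3 intrinsics, pixels), "extrinsics" (4x4, takes a point from world to camera coordinates). Camera axes: x right, y down, z forward; pixel columns grow to the right and rows downward; lengths in m; the calibration is good to about 2 mm. A picture is of the moment at which its call begins. calibration takes no time and is no camera call.
A pose or a line that the arm cannot do raises ctrl.Unreachable and nothing moves.
- ctrl.job_done(): hands the job in; it is judged then, once.
Readings, each from a call of its own:
- sensors.get_time(): time.
- sensors.get_joint_pos(): joint angles.
- sensors.get_dq(): joint speeds.
- sensors.get_joint_torque(): joint torques, N m.
- sensors.get_tool_pos(): TCP position.
- sensors.get_tool_rot(): TCP orientation.
- sensors.get_ft_force(): force on the tool from outside, world axes, zero at the start.
- sensors.get_moment(): the same for the moment, N m.
- sensors.get_grip_width(): opening from 0.0 (shut) to 1.0 (fully open).
- sensors.get_grip_force(): force on a finger pad.
Only numpy, scipy, OpenCV 4.12 (cv2) and the standard library are available. Lean on these libraries where they do the work, as an engineer would, in place of code of your own. Each camera call takes 0.05 s, during which the arm holds its last target. There are 200 camera calls.

## Working session

There is one attempt and no reset: what is moved stays moved. The work goes in short steps, each a Python script; the robot and the scene stay as the last script left them, time stands still between calls to the robot, and variables do not carry over. Pictures are saved under pics/ and viewed, at most 14 in all, crops included, and the job is handed in when it is done.

```bash
ls; mkdir -p pics; python3 - <<'E'
from plant import optics,sensors
import cv2,numpy as np
for n in("top","side"):
    cv2.imwrite(f"pics/{n}0.png",optics.capture(n)); c=optics.calibration(n)
    E=np.array(c["extrinsics"]);print(n,np.array(c["camera_matrix"]).round(1).tolist(),E.round(3).tolist(),(-E[:3,:3].T@E[:3,3]).round(3))
print(sensors.get_time(),sensors.get_tool_rot())
E
```

```text
pics
top [[364.7, 0.0, 319.1], [0.0, 364.7, 200.2], [0.0, 0.0, 1.0]] [[-0.027, -1.0, -0.0, 0.013], [-0.984, 0.026, -0.177, 0.625], [0.177, -0.005, -0.984, 1.26], [0.0, 0.0, 0.0, 1.0]] [0.392 0.002 1.351]
side [[393.4, 0.0, 323.9], [0.0, 393.4, 194.1], [0.0, 0.0, 1.0]] [[0.884, -0.468, 0.0, -0.546], [-0.333, -0.629, -0.702, 0.257], [0.329, 0.62, -0.712, 0.98], [0.0, 0.0, 0.0, 1.0]] [ 0.246 -0.702  0.878]
0.1 [-3.07869375e+00 -6.14120625e-01  2.64866292e-04]
```

View pics/top0.png

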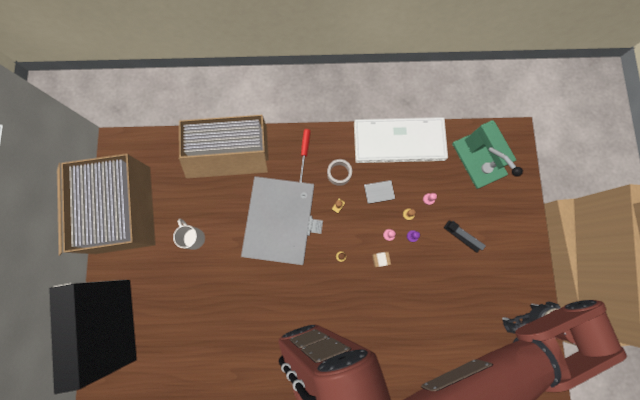

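View pics/side0.png

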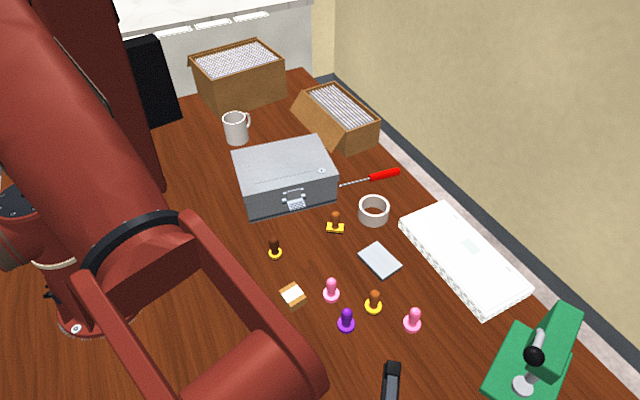

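The top view shows the grey box at (278,221), with its catch at (316,227). Stamp candidates, as top / side pixels:
- Brown, rectangular foot: (338,206) / (335,221)
- Dark, small round foot: (341,257) / (275,248)
- Brown, round foot: (409,214) / (373,300)
- Look-alikes: pink at (430,199) and (389,235), purple at (413,236)

I'll check these in a close crop.

```bash
cat > h.py <<'E'
import numpy as np,cv2
from plant import ctrl,kin,optics,sensors
from scipy.spatial.transform import Rotation as R
def cam(n):
    c=optics.calibration(n);return np.array(c["camera_matrix"]),np.array(c["extrinsics"])
def ray(n,p):
    K,E=cam(n);d=E[:3,:3].T@np.linalg.inv(K)@[p[0],p[1],1.];return -E[:3,:3].T@E[:3,3],d
def onz(n,p,z):
    o,d=ray(n,p);return o+d*(z-o[2])/d[2]
def proj(n,X):
    K,E=cam(n);c=K@(E[:3,:3]@np.array(X)+E[:3,3]);return c[:2]/c[2]
def tri(p,q):
    P=[cam(n)[0]@cam(n)[1][:3] for n in("top","side")]
    X=cv2.triangulatePoints(P[0],P[1],np.float64(p),np.float64(q)).ravel();return X[:3]/X[3]
def down(a):  # tool pointing down, jaw-closing axis (tool y) along world direction angle a (mod pi)
    s=[R.from_matrix(np.column_stack([np.cross([np.cos(t),np.sin(t),0],[0,0,-1]),[np.cos(t),np.sin(t),0],[0,0,-1]])).as_rotvec() for t in(a,a+np.pi)]
    return s
E
python3 - <<'E'
from h import *
t=cv2.imread("pics/top0.png");s=cv2.imread("pics/side0.png")
a=cv2.resize(t[170:280,230:450],(800,400),interpolation=cv2.INTER_CUBIC)
b=cv2.resize(s[130:340,225:435],(600,600),interpolation=cv2.INTER_CUBIC)
cv2.imwrite("pics/ct.png",a);cv2.imwrite("pics/cs.png",b)
for n,im in(("top",t),("side",s)):
    hsv=cv2.cvtColor(im,cv2.COLOR_BGR2HSV)
    m=cv2.inRange(hsv,(18,150,100),(35,255,255))
    k,_,st,c=cv2.connectedComponentsWithStats(m)
    for i in range(1,k):
        if st[i,4]>8: print(n,st[i],c[i].round(1),onz(n,c[i],.012).round(3))
E
```

```text
side [326 222  18  11 115] [334.7 227.7] [ 0.61  -0.081  0.012]
side [268 247  14  13  80] [274.8 254.2] [ 0.423 -0.086  0.012]
side [364 299  18  16 149] [372.4 307.6] [ 0.569 -0.341  0.012]
```

View pics/ct.png

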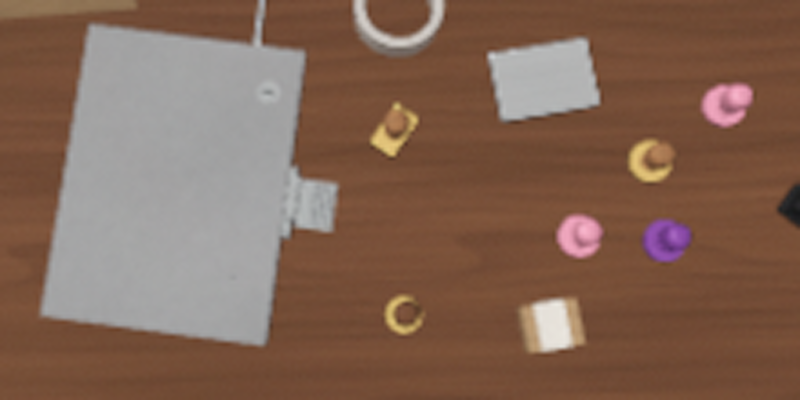

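View pics/cs.png

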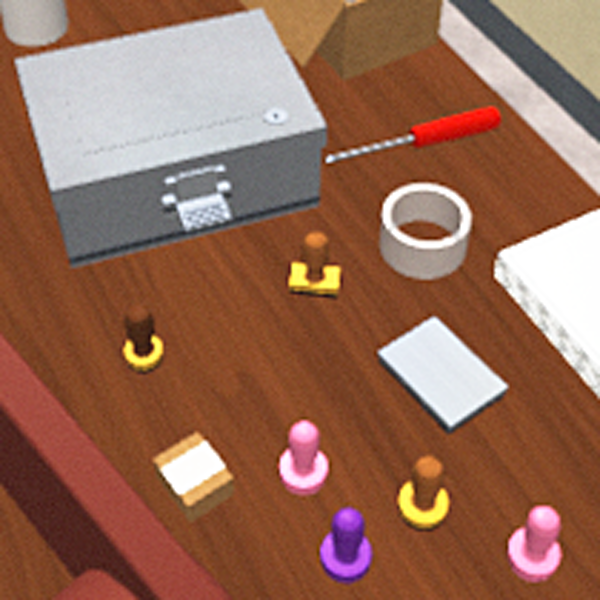

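Confirmed: three stamps are out. stamp4 is brown with a rectangular foot, stamp5 is dark and small with a round foot, and stamp2 is brown with a round foot. The pink and purple ones are decoys. Next I'll work out the poses.

```bash
python3 - <<'E'
from h import *
t=lambda x,y:(230+x/3.6364,170+y/3.6364); s=lambda x,y:(225+x/2.857,130+y/2.857)
# lid corners top: rear-far, front-far, front-near, rear-near
c=np.array([onz("top",t(*p),.118) for p in((90,25),(303,50),(267,346),(40,317))])
cs=np.array([onz("side",s(*p),.118) for p in((263,10),(326,130),(54,186),(16,60))])
for q in(c,cs):
    ex=(q[0]+q[1]-q[2]-q[3])[:2];ey=(q[0]+q[3]-q[1]-q[2])[:2]
    print(q.mean(0).round(4),np.linalg.norm(ex)/2,np.linalg.norm(ey)/2,np.degrees(np.arctan2(ex[1],ex[0])),np.degrees(np.arctan2(-ey[0],ey[1])))
print("pad",tri(t(318,205),s(204,212)).round(4))
im=cv2.imread("pics/top0.png");hsv=cv2.cvtColor(im,cv2.COLOR_BGR2HSV)
for n,p,q in(("s4",(397,119),(316,239)),("s2",(660,152),(428,464)),("s5",(407,311),(139,314))):
    print(n,"handle",tri(t(*p),s(*q)).round(4))
for n,p in(("s4",(395,130)),("s2",(651,161)),("s5",(403,314))): print(n,onz("top",t(*p),.012).round(4))
m=cv2.inRange(hsv,(17,90,90),(35,255,255));m[:,:300]=0
k,_,st,ce=cv2.connectedComponentsWithStats(m)
for i in range(1,k):
    if st[i,4]>15:
        pts=np.argwhere(_==i)[:,::-1].astype(np.float32);print(st[i],cv2.minAreaRect(pts),cv2.minEnclosingCircle(pts)[0],onz("top",cv2.minEnclosingCircle(pts)[0],.012).round(4))
E
```

```text
[0.5497 0.137  0.118 ] 0.2787516321817094 0.20768737291848235 -8.686061595930761 -8.537449761673678
[0.5525 0.133  0.118 ] 0.27389308271687307 0.20404849837684763 -10.202421685515331 -8.961963805270573
pad [0.5307 0.0038 0.0697]
s4 handle [ 0.6133 -0.0759  0.0656]
s2 handle [ 0.5743 -0.3326  0.0647]
s5 handle [ 0.4266 -0.0788  0.0635]
s4 [ 0.6103 -0.0764  0.012 ]
s2 [ 0.5714 -0.3359  0.012 ]
s5 [ 0.4242 -0.0777  0.012 ]
[332 198  13  15  72] ((337.9615173339844, 205.3076629638672), (8.043152809143066, 13.312804222106934), 33.690067291259766) (337.5, 205.0) [ 0.6132 -0.0723  0.012 ]
[566 200   7   6  18] ((569.2500610351562, 202.7500457763672), (4.242640495300293, 6.363960266113281), 45.0) (569.0, 202.5) [ 0.5997 -0.9347  0.012 ]
[403 208  12  12  70] ((407.4615478515625, 214.3076934814453), (11.65926456451416, 9.674708366394043), 60.2551155090332) (408.3611145019531, 213.80555725097656) [ 0.5732 -0.3336  0.012 ]
[567 211   7   7  20] ((570.0, 214.0), (6.0, 6.0), 90.0) (570.0, 214.0) [ 0.5565 -0.932   0.012 ]
[563 221  11  13  35] ((567.9000244140625, 225.80001831054688), (12.969194412231445, 8.049844741821289), 63.43495178222656) (567.2058715820312, 226.26470947265625) [ 0.5114 -0.915   0.012 ]
[336 251  10  11  50] ((340.5, 256.0), (10.0, 9.0), 90.0) (340.6666564941406, 256.0) [ 0.4254 -0.0772  0.012 ]
```

```bash
cat >> h.py <<'E'
YAW=np.radians(-8.7);C=np.array([.5505,.136,0]);RB=R.from_euler("z",YAW)
def B(x,y,z): return C+RB.apply([x/1000,y/1000,z/1000])
def ori(a,tilt=0,pos=None):
    """tool y along angle a (box frame); tool z down, tilted by tilt so fingers point towards box +y. Pick half turn with least wrist turn"""
    best=None
    z=np.array([0,np.sin(tilt),-np.cos(tilt)])
    for s in(1,-1):
        y=s*np.array([np.cos(a),np.sin(a),0]);y-=z*(y@z);y/=np.linalg.norm(y)
        r=(RB*R.from_matrix(np.column_stack([np.cross(y,z),y,z]))).as_rotvec()
        q=kin.inverse_kinematics(pos,r)
        if q is not None:
            k=abs(q[5])
            if best is None or k<best[0]: best=(k,r)
    return best[1]
def press(x,y,z0,step,fstop,zmin):
    """step down at the present orientation until force or depth"""
    log=[];z=z0
    while z>zmin:
        z-=step;ctrl.servo_line(B(x,y,z),feed=.02);f=sensors.get_ft_force()[2];log.append((round(sensors.get_tool_pos()[2]*1000,2),round(f,2)))
        if f>fstop:break
    return log
E
python3 - <<'E'
from h import *
ctrl.command_gripper(0.0,20)
P=B(0,-160,200);o=ori(0,.2,P);print(o,sensors.get_ft_force())
ctrl.move_ptp(P,o)
print(sensors.get_ft_force())
ctrl.servo_line(B(0,-146,95))
print(press(0,-146,95,1,7,76),sensors.get_time())
cv2.imwrite("pics/s1.png",optics.capture("side"))
E
```

```text
[-2.27819029 -1.95609643 -0.22858148] [ 0.14713887  0.14230465 -0.13957542]
[-0.13565694  0.30778425 -0.50673181]
[(np.float64(95.01), np.float64(0.26)), (np.float64(93.11), np.float64(0.1)), (np.float64(91.84), np.float64(0.2)), (np.float64(90.86), np.float64(-0.24)), (np.float64(89.9), np.float64(-0.3)), (np.float64(88.92), np.float64(0.21)), (np.float64(87.91), np.float64(0.69)), (np.float64(86.88), np.float64(0.05)), (np.float64(85.91), np.float64(0.65)), (np.float64(84.93), np.float64(-0.11)), (np.float64(83.9), np.float64(0.28)), (np.float64(83.19), np.float64(1.2)), (np.float64(82.16), np.float64(2.74)), (np.float64(81.02), np.float64(2.09)), (np.float64(80.0), np.float64(3.66)), (np.float64(79.06), np.float64(3.83)), (np.float64(78.02), np.float64(3.44)), (np.float64(77.1), np.float64(3.39)), (np.float64(76.1), np.float64(3.98))] 8.7083
```

View pics/s1.png

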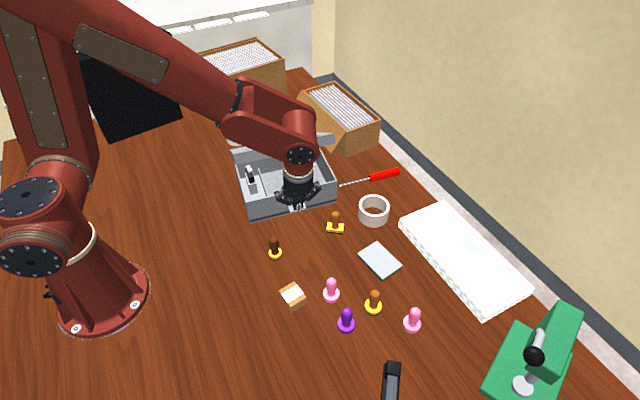

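The side view shows the box open and its interior visible at (285,175), with the switch at (250,178). No extra stamps were hidden behind the arm. I'll retreat and look at the roller.

```bash
python3 - <<'E'
from h import *
ctrl.servo_line(B(0,-165,110)); ctrl.servo_line(B(0,-190,330),feed=.3)
ctrl.pause(.5)
s=optics.capture("side");t=optics.capture("top");print(sensors.get_time())
a=cv2.resize(s[110:230,210:350],(560,480),interpolation=cv2.INTER_CUBIC)
cv2.imwrite("pics/s2.png",a)
b=cv2.resize(t[160:280,220:360],(560,480),interpolation=cv2.INTER_CUBIC);cv2.imwrite("pics/t2.png",b)
print(proj("top",B(-98,20,97)),proj("side",B(-98,20,97)))
E
```

```text
10.6583
[269.21287095 248.03964707] [249.03544294 170.2351376 ]
```

View pics/s2.png

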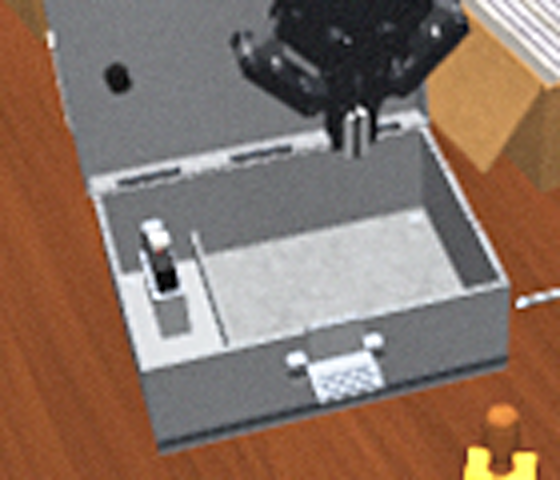

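View pics/t2.png

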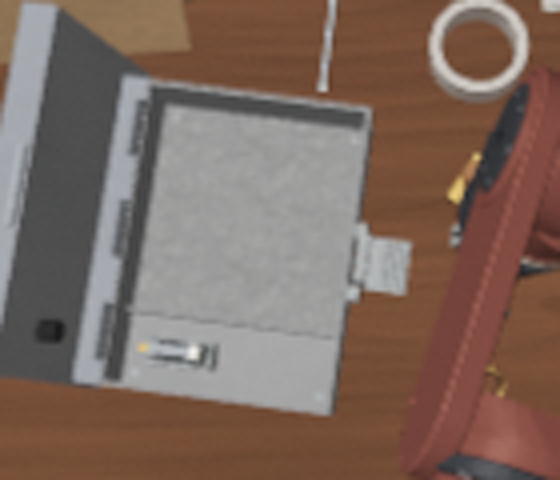

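The roller sits where predicted: side crop (158,240) against a predicted (156,241), and top crop (192,350). The lid is fully open. Now I'll press the roller gently with force feedback.

```bash
python3 - <<'E'
from h import *
def F():
    v=[]
    for _ in range(10): ctrl.pause(.02);v.append(sensors.get_ft_force()[2])
    return np.mean(v)
P=B(-98,20,330);o=ori(0,0,P);ctrl.move_ptp(P,o)
ctrl.servo_line(B(-98,20,125),feed=.2)
ctrl.pause(.3);b=F();z=117;log=[];print("bias",b)
while z>104.5:
    z-=.5;ctrl.servo_line(B(-98,20,z),feed=.02);ctrl.pause(.05);f=F()-b;log.append((round(float(sensors.get_tool_pos()[2])*1000,2),round(float(f),2)))
    if f>4.5:break
print(log)
im=optics.capture("side")
ctrl.servo_line(B(-98,20,130),feed=.05);ctrl.servo_line(B(-60,-60,300),feed=.3)
print(sensors.get_time())
cv2.imwrite("pics/s3.png",cv2.resize(im[110:230,210:350],(560,480),interpolation=cv2.INTER_CUBIC))
E
```

```text
bias -0.0656520865477482
[(116.61, 0.38), (116.01, 0.06), (115.49, -0.02), (115.02, -0.25), (114.52, 0.1), (114.01, 0.24), (113.49, 0.12), (113.03, 0.34), (112.58, 1.51), (112.06, 1.84), (111.57, 2.94), (111.06, 3.69), (110.56, 3.45), (110.06, 4.51)]
21.475
```

View pics/s3.png

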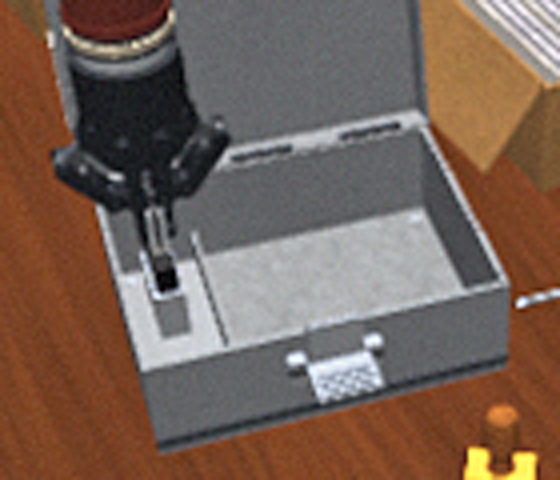

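Contact came at about 113.0 mm TCP, so the press reached only about 3 mm, short of the 4 mm click. I'll press again to about 5.2 mm, still well below overtravel.

```bash
python3 - <<'E'
from h import *
def F():
    v=[]
    for _ in range(15): ctrl.pause(.02);v.append(sensors.get_ft_force()[2])
    return np.mean(v)
ctrl.servo_line(B(-98,20,130),feed=.2);ctrl.servo_line(B(-98,20,116),feed=.05);ctrl.pause(.3);b=F();log=[]
for z in(112,111,110,109.3,108.8,108.3,107.8):
    ctrl.servo_line(B(-98,20,z),feed=.02);ctrl.pause(.1);f=F()-b;log.append((round(float(sensors.get_tool_pos()[2])*1000,2),round(float(f),2)))
    if f>6.2:break
print(b,log)
ctrl.servo_line(B(-98,20,130),feed=.05);ctrl.servo_line(B(-60,-60,300),feed=.3)
print(sensors.get_time())
E
```

```text
0.2290083045305728 [(112.16, 1.03), (111.1, 2.9), (110.05, 3.93), (109.32, 4.53), (108.86, 4.84), (108.39, 5.18), (107.96, 5.83)]
29.25
```

The lever went 5 to 6 mm down at 5.8 N, past the click and short of overtravel, then released. Next are the stamps. I'll measure them again now in case one was knocked.

```bash
cat >> h.py <<'E'
def feet():
    """brass feet on the desk seen by the side camera, corrected for the handle hiding part of the foot"""
    h=cv2.cvtColor(optics.capture("side"),cv2.COLOR_BGR2HSV)
    k,_,st,c=cv2.connectedComponentsWithStats(cv2.inRange(h,(18,150,100),(35,255,255)))
    return [onz("side",c[i],.012)+[.003,.007,0] for i in range(1,k) if st[i,4]>30]
def stow(p,slot,aw):
    """grasp the stamp standing at p (jaw axis at box angle aw) and stand it at box (x,y)=slot"""
    a=np.array([p[0],p[1],.2]);ctrl.command_gripper(.65,30)
    ctrl.move_ptp(a,ori(aw,0,a)); a[2]=.044;ctrl.servo_line(a,feed=.12)
    ctrl.command_gripper(0.,30);w=sensors.get_grip_width()
    a[2]=.22;ctrl.servo_line(a,feed=.2);print("grip",w,sensors.get_grip_width(),sensors.get_grip_force())
    if sensors.get_grip_width()<.15: return False
    x,y=slot;P=B(x,y,220);ctrl.move_ptp(P,ori(np.pi/2,0,P))
    ctrl.servo_line(B(x,y,75),feed=.2);ctrl.servo_line(B(x,y,49),feed=.05)
    ctrl.command_gripper(.6);ctrl.servo_line(B(x,y,220),feed=.15);return True
E
python3 - <<'E'
from h import *
f=feet();print(np.round(f,3))
p=min(f,key=lambda q:np.hypot(q[0]-.4255,q[1]+.078))
if np.hypot(p[0]-.4255,p[1]+.078)<.008:p=np.array([.4255,-.078,0])
print(stow(p,(92,-20),np.pi/2)); print(np.round(feet(),3),sensors.get_time())
t=optics.capture("side");cv2.imwrite("pics/s4.png",cv2.resize(t[100:350,200:450],(600,600)))
E
```

```text
[[ 0.612 -0.075  0.012]
 [ 0.426 -0.08   0.012]
 [ 0.573 -0.335  0.012]]
grip 0.29480271078463155 0.2961925878974818 29.47760134935379
True
[[ 0.611 -0.075  0.012]
 [ 0.573 -0.335  0.012]] 39.4
```

View pics/s4.png

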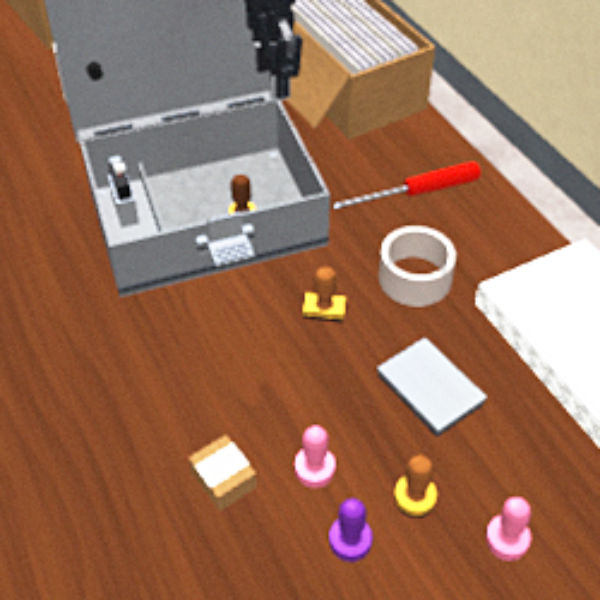

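Stamp5 stands in the compartment at crop (240,205). stamp4 is at (325,305) and stamp2 at (416,495). I'll check where stamp5 actually stands before going on.

```bash
python3 - <<'E'
from h import *
for x in(-10,40,92): print(x,(proj("side",B(x,-20,74))-[200,100])*2.4)
t=optics.capture("top");print(proj("top",B(92,-20,74)))
h=cv2.cvtColor(optics.capture("side"),cv2.COLOR_BGR2HSV)
print(sensors.get_tool_pos(),B(92,-20,220))
E
```

```text
-10 [196.44026052 187.07167015]
40 [234.92251605 178.15644101]
92 [274.15792079 169.06672892]
[289.12498105 196.4649881 ]
[0.63779447 0.10228587 0.21865586] [0.63841622 0.10231413 0.22      ]
```

stamp5 stands upright but near box x = 46 rather than 92. It was probably the announced knock. The slots at x = -12 and x = 100 remain free.

```bash
python3 - <<'E'
from h import *
f=feet();p=min(f,key=lambda q:np.hypot(q[0]-.612,q[1]+.0755));print(np.round(p,3))
if np.hypot(p[0]-.612,p[1]+.0755)<.008:p=np.array([.612,-.0755,0])
print(stow(p,(-14,-20),np.pi/2))
P=np.array([.573,-.3335,.25]);ctrl.move_ptp(P,ori(np.radians(45)-YAW,0,P))
t=optics.capture("top");s=optics.capture("side");print(sensors.get_time())
cv2.imwrite("pics/t5.png",np.vstack([cv2.resize(t[170:250,230:330],(375,300),interpolation=cv2.INTER_CUBIC),cv2.resize(s[120:220,220:345],(375,300),interpolation=cv2.INTER_CUBIC)]))
E
```

```text
[ 0.612 -0.075  0.012]
grip 0.29924015357124095 0.29330209757224307 29.500136375427246
True
52.4583
```

View pics/t5.png

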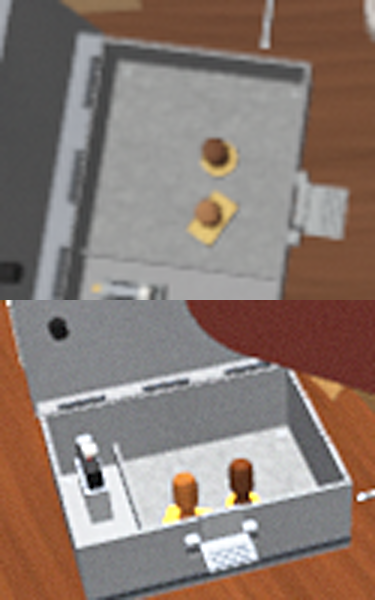

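Both stamps stand upright (top crop, stamp5 at (217,157) and stamp4 at (210,218)), and the +x end is free. Now stamp2.

```bash
python3 - <<'E'
from h import *
P=B(60,-120,300);ctrl.move_ptp(P,ori(np.pi/2,0,P))
f=feet();print(np.round(f,3));p=min(f,key=lambda q:np.hypot(q[0]-.573,q[1]+.334))
if np.hypot(p[0]-.573,p[1]+.334)<.008:p=np.array([.573,-.334,0])
print(stow(p,(98,-20),np.radians(45)-YAW))
P=B(0,-190,330);ctrl.move_ptp(P,ori(0,0,P));ctrl.command_gripper(0.,20)
t=optics.capture("top");s=optics.capture("side");print(sensors.get_time())
cv2.imwrite("pics/t6.png",np.vstack([cv2.resize(t[170:250,230:330],(375,300),interpolation=cv2.INTER_CUBIC),cv2.resize(s[100:350,220:470],(375,300),interpolation=cv2.INTER_AREA)]))
E
```

```text
[[ 0.573 -0.335  0.012]]
grip 0.2953206974558282 0.29838037057142686 29.541382491588593
True
64.8583
```

View pics/t6.png

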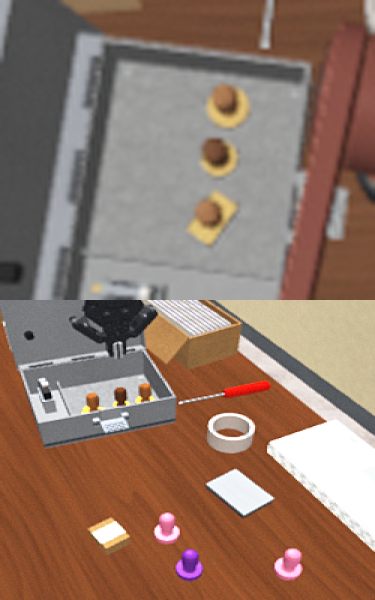

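All three stamps stand upright in the compartment and the lookalikes are undisturbed. Next I'll go behind the lid and push it shut along its arc.

```bash
python3 - <<'E'
from h import *
for P in(B(0,-100,450),B(0,60,450),B(0,215,450)):
    ctrl.move_ptp(P,ori(0,0,P))
ctrl.servo_line(B(0,215,276),feed=.15);b=np.array(sensors.get_ft_force());log=[];ok=True
for th in np.arange(1.85,.099,-.05):
    r,h=185,26
    y=100-r*np.cos(th)+(h+11)*np.sin(th);z=92+r*np.sin(th)+h*np.cos(th)+11
    ctrl.servo_line(B(0,y,z),feed=.08);f=np.array(sensors.get_ft_force())-b;n=float(np.linalg.norm(f));log.append((round(float(th),2),round(n,1)))
    if n>15: ok=False;break
print(log,ok,sensors.get_time())
cv2.imwrite("pics/s7.png",optics.capture("side")[60:300,150:450])
E
```

```text
[(1.85, 0.9), (1.8, 0.9), (1.75, 2.1), (1.7, 3.0), (1.65, 2.2), (1.6, 2.6), (1.55, 2.5), (1.5, 2.1), (1.45, 2.4), (1.4, 2.8), (1.35, 2.3), (1.3, 1.2), (1.25, 1.3), (1.2, 2.5), (1.15, 1.7), (1.1, 2.0), (1.05, 1.9), (1.0, 2.8), (0.95, 1.1), (0.9, 2.2), (0.85, 1.9), (0.8, 1.9), (0.75, 1.3), (0.7, 1.3), (0.65, 2.5), (0.6, 1.7), (0.55, 1.2), (0.5, 1.9), (0.45, 0.9), (0.4, 0.9), (0.35, 1.4), (0.3, 0.8), (0.25, 0.9), (0.2, 0.7), (0.15, 1.2), (0.1, 1.2)] True 78.0083
```

View pics/s7.png

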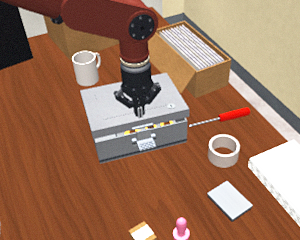

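The lid is almost shut, with the fingers on it at about (138,110). Now I'll press down until the catch snaps.

```bash
python3 - <<'E'
from h import *
y=-85;z=148;log=[]
while z>127:
    z-=1;ctrl.servo_line(B(0,y,z),feed=.03);ctrl.pause(.05);f=sensors.get_ft_force()[2];log.append((round(float(sensors.get_tool_pos()[2])*1000,1),round(float(f),1)))
    if f>30:break
print(log)
ctrl.servo_line(B(0,y,160),feed=.05);ctrl.servo_line(B(0,-190,350),feed=.3);ctrl.pause(1)
s=optics.capture("side");t=optics.capture("top");print(sensors.get_time())
cv2.imwrite("pics/s8.png",cv2.resize(s[100:340,210:450],(600,600),interpolation=cv2.INTER_CUBIC))
E
```

```text
[(147.2, 0.6), (146.1, 0.4), (145.0, 0.3), (143.9, 0.2), (142.9, 0.0), (141.9, 0.0), (141.0, 0.8), (140.3, 3.3), (139.5, 4.6), (138.8, 5.8), (138.0, 6.7), (137.3, 9.3), (136.7, 11.4), (136.6, 15.6), (136.5, 19.4), (136.4, 24.6), (136.3, 28.2), (136.1, 31.4)]
86.2417
```

View pics/s8.png

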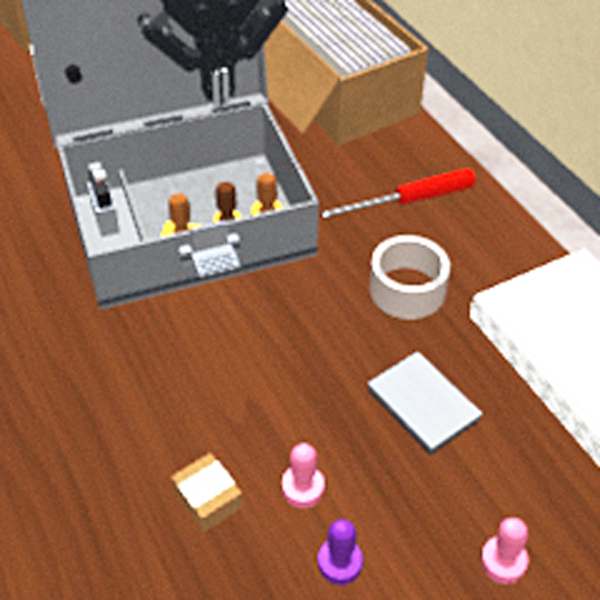

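The lid stalled about 8 mm above shut at 31 N, didn't latch, and swung open again. I'll repeat nearer the edge, logging all force axes and taking images at the stall.

```bash
cat >> h.py <<'E'
def shut(r=185,x=0,th0=1.85,th1=.1,yoff=215):
    for P in(B(x,-100,450),B(x,60,450),B(x,yoff,450)): ctrl.move_ptp(P,ori(0,0,P))
    ctrl.servo_line(B(x,yoff,276),feed=.2)
    for th in np.arange(th0,th1-.001,-.05):
        y=100-r*np.cos(th)+37*np.sin(th);z=92+r*np.sin(th)+26*np.cos(th)+11
        ctrl.servo_line(B(x,y,z),feed=.1)
        f=np.linalg.norm(sensors.get_ft_force())
        if f>15: print("stop",th,f);return False
    return True
E
python3 - <<'E'
from h import *
print(shut())
cap=[]
ctrl.servo_line(B(0,-85,150),feed=.05)
ctrl.servo_line(B(0,-94,146),feed=.05)
z=146
while z>127:
    z-=1;ctrl.servo_line(B(0,-94,z),feed=.03);ctrl.pause(.05);f=sensors.get_ft_force();print(np.round(sensors.get_tool_pos()[2]*1000,1),np.round(f,1),np.round(sensors.get_moment(),2))
    if f[2]>18:break
s=optics.capture("side");t=optics.capture("top");print(sensors.get_time(),sensors.get_joint_pos(),np.round(sensors.get_tool_pos(),4),B(0,-94,z))
cv2.imwrite("pics/raw_s.png",s);cv2.imwrite("pics/raw_t.png",t)
a=cv2.resize(s[120:225,220:350],(800,646),interpolation=cv2.INTER_CUBIC)[:600]
cv2.imwrite("pics/s9.png",a)
E
```

```text
True
145.0 [ 0.5 -0.9  1. ] [-0.1   0.04 -0.02]
144.0 [ 0.4 -1.3  1.1] [-0.05  0.02  0.01]
143.0 [ 0.7 -1.3 -0. ] [-0.08 -0.04  0.06]
141.9 [ 0.1 -0.5  0.2] [-0.04 -0.08 -0.01]
141.1 [-0.2 -1.2  0.6] [-0.19  0.   -0.05]
140.4 [-1.3 -0.4  4.9] [-0.27  0.21 -0.05]
139.5 [-1.9 -1.3  5.4] [-0.36  0.34 -0.03]
138.8 [-2.3 -2.9  7. ] [-0.39  0.44 -0.  ]
138.0 [-3.9 -1.4  8.5] [-0.45  0.57 -0.03]
137.3 [-4.1 -2.6  9.3] [-0.52  0.68 -0.  ]
137.0 [-5.4 -2.4 12.4] [-0.46  0.94  0.02]
136.9 [-7.8 -2.8 17.1] [-0.58  1.26 -0.02]
136.8 [-9.3 -2.7 20.4] [-0.56  1.64 -0.01]
103.0 [-0.05067354  0.15137893  1.90251203 -0.00214277  1.08852264  0.10156834] [0.5365 0.0423 0.1368] [0.53628148 0.04308157 0.133     ]
```

View pics/s9.png

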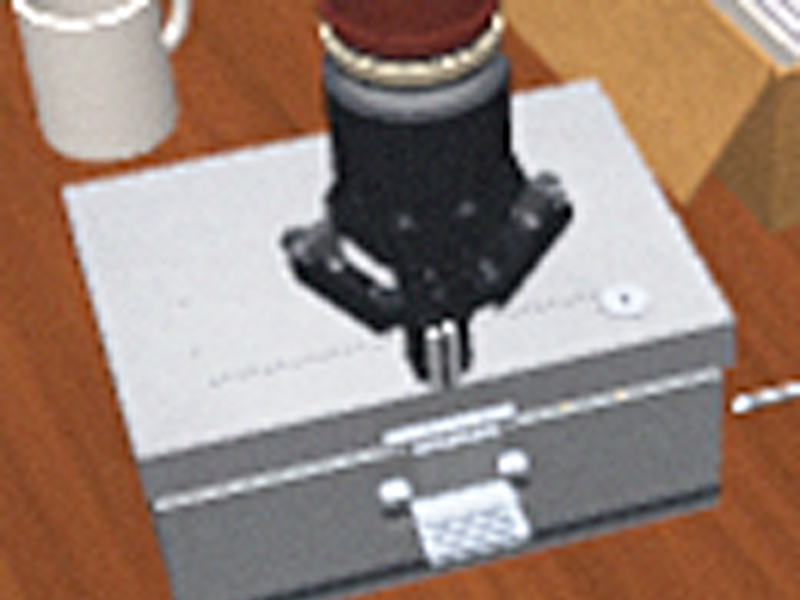

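The lid's lip rests on top of the hook (bright bars at (450,425) and (455,440)) and nothing else is in the way. I'll measure from saved images whether the catch has yielded.

```bash
python3 - <<'E'
from h import *
a=cv2.imread("pics/side0.png",0);b=cv2.imread("pics/raw_s.png",0)
for n,(x0,x1,y0,y1) in {"pad":(284,310,196,213),"boxbase":(242,285,205,220),"knobs":(276,310,190,200)}.items():
    r=cv2.matchTemplate(cv2.resize(b[y0-6:y1+6,x0-6:x1+6],None,fx=4,fy=4,interpolation=cv2.INTER_CUBIC),cv2.resize(a[y0:y1,x0:x1],None,fx=4,fy=4,interpolation=cv2.INTER_CUBIC),cv2.TM_CCOEFF_NORMED)
    _,v,_,l=cv2.minMaxLoc(r);print(n,v,np.array(l)/4-6)
p=[proj("side",B(0,-138,z)) for z in(72,68.5,65)];print(np.round(p,2))
print([np.round(proj("side",B(0,-104,z)),1) for z in(118,122,126,130)])
for c in (290,296,300): print(c,b[180:204,c].tolist(),a[180:204,c].tolist())
E
```

```text
pad 0.9485166668891907 [0.  0.5]
boxbase 0.9774982333183289 [0. 0.]
knobs 0.7159806489944458 [0.  0.5]
[[296.23 204.83]
 [296.29 205.68]
 [296.35 206.53]]
[array([291.9, 185.1]), array([291.9, 184. ]), array([291.8, 183. ]), array([291.7, 181.9])]
290 [139, 144, 152, 149, 101, 116, 119, 102, 183, 247, 192, 180, 207, 123, 122, 130, 128, 129, 123, 115, 147, 233, 249, 245] [215, 217, 217, 217, 227, 197, 88, 99, 98, 112, 169, 173, 106, 116, 119, 120, 121, 117, 115, 101, 184, 245, 237, 217]
296 [193, 227, 144, 110, 115, 109, 131, 228, 247, 162, 181, 195, 116, 131, 131, 128, 131, 124, 126, 217, 252, 246, 235, 200] [210, 214, 220, 206, 152, 98, 94, 94, 141, 197, 154, 113, 119, 125, 114, 123, 121, 115, 143, 217, 242, 231, 208, 163]
300 [223, 160, 109, 111, 109, 114, 211, 251, 173, 201, 201, 122, 125, 124, 118, 112, 120, 115, 203, 254, 246, 235, 203, 190] [210, 215, 206, 152, 92, 93, 97, 107, 173, 200, 128, 116, 119, 123, 136, 125, 100, 136, 215, 242, 236, 200, 155, 202]
```

The catch yielded only about 2 mm and then wedged. I'll try a brisk press from a few mm higher, watching the force.

```bash
python3 - <<'E'
from h import *
for y,z1,fd in((-94,131,.1),(-94,129,.2),(-98,129,.3)):
    ctrl.servo_line(B(0,y,146),feed=.05);ctrl.servo_line(B(0,y,z1),feed=fd)
    f=sensors.get_ft_force();ctrl.pause(.2);g=sensors.get_ft_force();print(y,z1,np.round(sensors.get_tool_pos()*1000 if hasattr(sensors.get_tool_pos(),'shape') else sensors.get_tool_pos(),1),np.round(f,1),np.round(g,1))
    if sensors.get_tool_pos()[2]<.1325: break
print(sensors.get_time())
E
```

```text
-94 131 [535.9  43.2 130.5] [-0.7 -0.3  1.5] [0.8 0.3 1.1]
103.9083
```

```bash
python3 - <<'E'
from h import *
z=130.5;L=[]
while z>127.5:
    z-=.5;ctrl.servo_line(B(0,-94,z),feed=.02);ctrl.pause(.1);f=sensors.get_ft_force()[2];L.append((round(float(sensors.get_tool_pos()[2])*1000,1),round(float(f),1)))
    if f>14:break
print(L)
ctrl.servo_line(B(0,-94,160),feed=.05);ctrl.servo_line(B(0,-190,350),feed=.3)
q=[-1.289,0.217,1.613,0,1.311,-0.112]
P=np.array([.35,-.45,.35]);ctrl.move_ptp(P,ori(0,0,P));ctrl.set_joints(q);ctrl.pause(1)
b=optics.capture("side");t=optics.capture("top");cv2.imwrite("pics/end_s.png",b);cv2.imwrite("pics/end_t.png",t)
for n,im in(("side",b),("top",t)):
    a=cv2.imread(f"pics/{n}0.png")
    d=(cv2.absdiff(a,im).max(2)>40).astype(np.uint8);d=cv2.morphologyEx(d,cv2.MORPH_OPEN,np.ones((2,2)))
    k,_,st,c=cv2.connectedComponentsWithStats(d)
    print(n,[(st[i].tolist()) for i in range(1,k) if st[i,4]>6])
print(b[180:204,296,0].tolist(),sensors.get_time())
E
```

```text
[(129.9, 3.5), (129.3, 2.6), (128.9, 1.7), (128.5, 2.9), (128.1, 3.3), (127.5, 3.2)]
side [[333, 212, 7, 5, 29], [327, 223, 18, 12, 143], [160, 225, 4, 2, 8], [165, 224, 6, 2, 12], [145, 227, 10, 5, 20], [134, 231, 10, 6, 20], [129, 237, 4, 3, 8], [269, 242, 14, 18, 175], [110, 252, 3, 3, 7], [81, 269, 8, 2, 16], [372, 291, 9, 7, 51], [365, 300, 18, 17, 161]]
top [[333, 199, 10, 15, 75], [343, 202, 3, 5, 12], [404, 209, 12, 12, 94], [337, 252, 10, 11, 45], [547, 303, 14, 6, 41], [532, 305, 3, 3, 9], [515, 311, 16, 7, 68], [504, 318, 17, 16, 138]]
[222, 224, 227, 214, 158, 97, 104, 96, 156, 213, 162, 116, 121, 126, 128, 124, 125, 114, 155, 236, 250, 245, 230, 181] 111.175
```

The final pictures match the first ones everywhere except at the three stamp places and the arm itself. The lid is shut and latched, and nothing else has moved.

```bash
python3 -c "
from plant import ctrl;print(ctrl.job_done())"
```

```text
the job is handed in; nothing more can be done
None
```

I handed the job in at about 111 s: lid opened, alarm switch tested on a second press (the first was too shallow), stamps 2, 4 and 5 upright in the compartment when last seen, lid latched after two stalled presses, and nothing else on the desk moved.

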